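Dry-fit the tool tote

TASK

Dry-fit the half-built tool tote: take the board that leans on the pine block, slide it upright down into the facing grooves of the two gable ends until it stands fully home on the tote's floor, then lay the handle rail across the two gables so that it sits down in both notches, with about the same overhang at each end. Feel it in gently, without forcing it or shoving the tote away, and leave the glue bottle, the sanding block and the small flat pine offcut behind the jig where they are.

Things in the scene. Friction and masses are not known exactly. Their poses are not given: they have to be found in the camera images.
- tote: Half-built pale wooden tool tote, loose (about 1.1 kg). Origin: centre of its underside; y along its length, z up. 126 mm wide (x), 173 long. Floor top at z = 18. Side walls at x = +-55 to 63, up to z = 48. Two gable ends, inner faces y = +-69.5, outer y = +-86.5; 110 mm wide up to z = 86, narrowing to 60 at the top, z = 138. Each has a groove and a notch, see tote_slot and tote_rest.
- tote_slot (a point): Point on the tote's middle axis at z = 118 of the tote: the centre of the board's top edge comes here when home. Axes as the tote's. In the middle (x = 0) of each gable's inner face runs a vertical groove 9.6 mm wide (x), 6.8 mm deep (groove bottoms at y = +-76.3), from the notch floor down to the tote's floor; the board goes in from above.
- tote_rest (a point): Point on the tote's middle axis at z = 120 of the tote, the height of the notch floors: the centre of the rail's underside comes here. Axes as the tote's. Each notch is 23 mm wide (x = +-11.5), 18 mm deep, open at the top, through the whole gable, straight above the groove.
- panel: Plywood board, 8 mm thick (x), 150 long (y), 100 high (z), about 110 g. Origin: centre of its lower long edge; z points to its top edge. At the start it leans 24 degrees from upright, top toward the robot, lower edge on the bench, resting on the pine block's upper far edge. Grip its upper 40 mm with the tool tilted in line with it. Either face may point either way in the tote.
- panel_top (a point): Centre of the board's upper long edge. Axes as the board's.
- prop_block: Pine block 60 mm (x) x 120 mm (y) x 50 mm high on which the board leans; it does not move. Origin: centre of its underside.
- rail: Handle rail, plain pine bar with rounded edges, 200 mm long (y), 20 mm wide (x), 24 mm high (z), about 90 g, lying on the bench. Origin: centre of its underside.
- glue_bottle: Glue bottle with pointed cap, 58 mm across, 162 mm high, standing. Origin: centre of its underside. Leave alone.
- sanding_block: Sanding block 64 x 107 x 32 mm. Origin: centre of its underside. Leave alone.
- block_3: Small flat pine block 50 x 100 x 22 mm lying on the bench behind the jig. Origin: centre of its underside. Leave alone.

How it is judged (in metres and radians):
On the way:
1. the board stands fully home in both grooves (distance between panel_top and tote_slot below 0.005 m and z of panel_top in the frame of tote_slot below 0.003 m and angle between the y axis of panel and the y axis of tote, either way round below 0.04 rad and angle between the z axis of panel and the z axis of tote, either way round below 0.06 rad), for 0.2 s.
At the end, for the whole second after the job is handed in: Board in both grooves, upright, top edge within 3 mm of home height; rail right side up in both notches, underside within 3 mm of the notch floors, its middle within 15 mm of the tote's middle; tote flat on the bench; all released and at rest (all of step 1 and horizontal distance between rail and tote_rest below 0.015 m and z of rail in the frame of tote_rest between -0.003 and 0.003 m and x of rail in the frame of tote_rest between -0.004 and 0.004 m and angle between the y axis of rail and the y axis of tote, either way round below 0.06 rad and angle between rail's own z axis and vertical below 0.06 rad and angle between tote's own z axis and vertical below 0.05 rad and height (world z) of tote below 0.005 m and linear speed of each of rail, panel below 0.02 m/s); the robot touches nothing.
It fails at once if the board is forced: more than 90 N between board and tote (contact force between panel and tote above 90 N).
It fails at once if the rail is forced: more than 90 N between rail and tote (contact force between rail and tote above 90 N).
It fails at once if the tote is shoved more than 40 mm or tipped (distance of tote from where it was at the start of the episode above 0.04 m or angle between tote's own z axis and vertical above 0.25 rad).
It fails at once if the glue bottle, sanding block or flat pine block is moved more than 30 mm (distance of any of glue_bottle, sanding_block, block_3 from where it was at the start of the episode above 0.03 m).
It also fails if it takes over 72 s, if anything falls off the work surface, if the arm or the gripper's body presses on something with over 40 N, if the wrist force passes 120 N, or if a joint passes its speed limit or range.

ROBOT

A 6-joint arm with a two-finger parallel gripper is mounted at the origin on the work surface; the furniture and walls round the work are solid. World frame = base frame: x ahead of the robot, y to its left, z up, the work surface at z = 0. Lengths are in m, angles in degrees, forces in N, time in s.
With the tool pointing down it reaches from about 0.375 to 0.975 m from the base axis. Payload 3.8 kg.
Tool frame: the origin (TCP) lies midway between the tips of the shut fingers; the grasp point (between the pads) lies 19 mm behind it; z points along the fingers, y is the line along which they close (so a half turn about z gives the same grasp; the last joint's range is limited). The gripper opens to 85 mm and grips with 20 to 120 N. Pads are 22 mm wide; open, the fingers measure 114 mm over their backs; the gripper's body (76 mm by 85 mm) begins 54 mm behind the grasp point. The pads swing forward as they close: fully open they stand 13 mm farther back than shut.
Start: joints at [-72.645, 15.12, 91.902, -0, 72.978, -2.114], TCP at [0.225, -0.636, 0.231] pointing down, gripper open.
Joint ranges: [-150.88, 150.88], [-54.13, 125.18], [17.81, 147.31], [-75.09, 255.09], [0, 152.58], [-146.25, 146.25]. Speed limits (degrees/s): [147.25, 147.25, 180, 180, 180, 180].

INTERFACE

Orientations are given as a 3x3 rotation matrix whose columns are the frame's x, y, z axes.
In Python, from bench import env, eoat, kin, cams, finish_job, telemetry gives the robot as it stands. Calls block until the motion is done:
- env.move_ptp(position, orientation): joint-space move of the TCP to a pose.
- env.move_linear(position, ori=None, vel=0.15): straight line of the TCP; ori=None keeps the orientation; vel is the mean speed in m/s.
- env.move_joints(angles): joint-space move.
- eoat.let_go() and eoat.clamp(): open the fingers fully, or close them until they stop; the grip force is fixed at half the most.
- env.pause(seconds).
- kin.ik(position, orientation): joint angles nearest the present ones, or None.
- cams.capture(name): name is "side" or "top" or "wrist"; returns the picture (400x640x3 uint8, red, green, blue); there is no depth.
- cams.get_calibration(name): a dict with "intrinsics" (3x3 intrinsics, pixels), "rvec" (rotation vector, rad) and "tvec" (3), from world to camera coordinates, as OpenCV has them; the wrist camera has in their place "tool_from_camera" (4x4, takes a point from camera to tool coordinates, whose origin is the TCP and whose axes are the flange's). Camera axes: x right, y down, z forward; pixel columns grow to the right and rows downward; lengths in m; the calibration is good to about 2 mm. A picture is of the moment at which its call begins: read the wrist's pose just before it. get_calibration takes no time and is no camera call.
A pose or a line that the arm cannot do raises env.PlanningError and nothing moves.
- finish_job(): hands the job in; it is judged then, once.
Trained networks look in the newest picture that a camera, given by its name, has taken for a name from the list of things; names that differ only in an ending like _2 or _b are one class to them, and where a whole thing is asked for, a point or a joint stands for the part that bears it (a point fixed in the world has none). Each returns a list of dicts, best first, with "confidence" (0 to 1); they miss things now and then, are a little off and sometimes report something else, mostly with a low value. They report only what shows in the picture. A call takes as long as a camera call.
- cams.boxes_of(target, camera): "position" ([x, y, z] in m, in world coordinates, good to about 4 mm: the middle of the surface that is visible of it).
- cams.outline_of(target, camera): "mask" (400x640 bool, what is visible of it).
- cams.tip_of(target, camera): "position" ([x, y, z] in m, in world coordinates, good to about 4 mm: a listed point, or the origin of a listed thing).
Readings, each from a call of its own:
- telemetry.read_clock(): time.
- telemetry.read_joint_pos(): joint angles.
- telemetry.read_qd(): joint speeds.
- telemetry.read_joint_efforts(): joint torques, N m.
- telemetry.read_position(): TCP position.
- telemetry.read_tool_rot(): TCP orientation.
- telemetry.read_ft_force(): force on the tool from outside, world axes, zero at the start.
- telemetry.read_torque(): the same for the moment, N m.
- telemetry.read_grip_width(): finger opening in m.
- telemetry.read_grasp_force(): force on a finger pad.
Only numpy, scipy, OpenCV 4.12 (cv2) and the standard library are available. Lean on these libraries where they do the work, as an engineer would, in place of code of your own. Each camera call takes 0.05 s, during which the arm holds its last target. There are 200 camera calls.

## Working session

There is one attempt and no reset: what is moved stays moved. The work goes in short steps, each a Python script; the robot and the scene stay as the last script left them, time stands still between calls to the robot, and variables do not carry over. Pictures are saved under pics/ and viewed, at most 13 in all, crops included, and the job is handed in when it is done.

```bash
mkdir -p pics; ls
python3 - <<'E'
from bench import env, eoat, kin, cams, finish_job, telemetry
import cv2, numpy as np
ims=[]
for c in ("side","top"):
    im=cams.capture(c); ims.append(im)
    cv2.imwrite(f"pics/{c}0.png",im[:,:,::-1])
    k=cams.get_calibration(c); R=cv2.Rodrigues(np.array(k["rvec"]))[0]; print(c,"campos",(-R.T@np.array(k["tvec"]).ravel()).round(3),np.array(k["intrinsics"])[0,0])
    for n in ("tote","tote_slot","tote_rest","panel","panel_top","prop_block","rail","glue_bottle","sanding_block","block_3"):
        print(n,[(np.round(d["position"],4).tolist(),round(d["confidence"],2)) for d in cams.tip_of(n,c)[:2]])
cv2.imwrite("pics/both0.png",cv2.resize(np.vstack(ims)[:,:,::-1],(480,600)))
print(telemetry.read_clock())
E
```

```text
pics
side campos [0.044 0.746 0.686] 361.64799275416846
tote [([0.4178, 0.2791, 0.0008], 0.59)]
tote_slot [([0.4115, 0.2812, 0.1182], 0.72), ([0.7429, -0.002, 0.0019], 0.22)]
tote_rest [([0.4176, 0.2811, 0.1235], 0.58)]
panel [([0.5057, -0.2011, 0.0011], 0.63)]
panel_top [([0.4651, -0.2096, 0.0924], 0.65)]
prop_block [([0.4502, -0.2092, -0.0033], 0.83)]
rail [([0.6611, -0.1856, -0.0016], 0.5), ([0.4659, -0.2084, 0.0929], 0.23)]
glue_bottle [([0.7018, 0.1222, -0.0008], 0.62)]
sanding_block [([0.3264, -0.2392, 0.0022], 0.89)]
block_3 [([0.7418, -0.002, 0.0022], 0.56)]
top campos [0.435 0.061 1.33 ] 403.047623685143
tote [([0.4156, 0.2804, -0.0], 0.79)]
tote_slot [([0.4204, 0.282, 0.1173], 0.94), ([0.3319, -0.2403, 0.0037], 0.68)]
tote_rest [([0.4107, 0.2775, 0.1229], 0.71)]
panel [([0.5095, -0.2055, -0.0004], 0.62)]
panel_top [([0.4657, -0.2102, 0.0907], 0.65)]
prop_block [([0.4517, -0.2114, -0.0023], 0.82)]
rail [([0.6647, -0.189, 0.0031], 0.87)]
glue_bottle [([0.6997, 0.1231, 0.0003], 0.95)]
sanding_block [([0.3308, -0.2431, 0.0003], 0.83)]
block_3 [([0.7389, 0.0029, 0.0032], 0.95)]
1.1
```

View pics/side0.png

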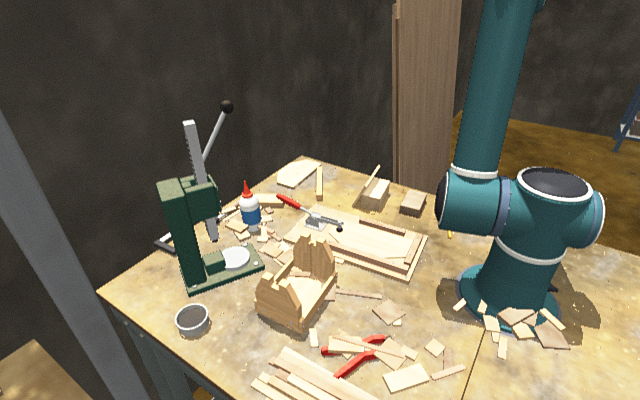

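View pics/top0.png

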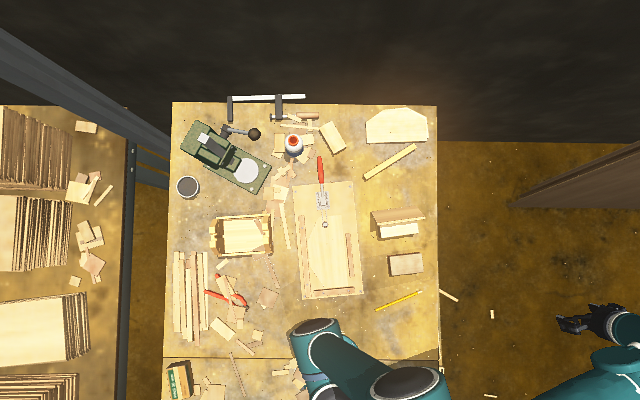

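Both views agree: the tote is at about (0.417, 0.280), the board's top at (0.465, -0.21) and the rail at about (0.663, -0.187), turned roughly 30°. In the top view the rail runs from pixel (365,178) to (415,145), and the tote's centre is near (243,236). Next I'll take close wrist views.

```bash
cat > h.py <<'E'
from bench import env, eoat, kin, cams, finish_job, telemetry
import cv2, numpy as np
from scipy.spatial.transform import Rotation as Ro
T=telemetry
R0=np.array([[0,1,0],[1,0,0],[0,0,-1.]])           # tool down, closing along world x
def rot(yaw=0,lean=0): # yaw about world z; lean: thing's top tilts toward -x (deg)
    return (Ro.from_euler('z',yaw,degrees=True)*Ro.from_euler('y',-lean,degrees=True)).as_matrix()@R0
def wcam():
    k=cams.get_calibration("wrist"); M=np.array(k["tool_from_camera"]); P=np.eye(4)
    P[:3,:3]=T.read_tool_rot(); P[:3,3]=T.read_position(); return np.array(k["intrinsics"]),P@M
def shot(name):
    K,W=wcam(); im=cams.capture("wrist"); cv2.imwrite(f"pics/{name}.png",im[:,:,::-1]); np.savez(f"pics/{name}.npz",K=K,W=W); return im,K,W
def proj(p,K,W):
    c=(np.atleast_2d(p)-W[:3,3])@W[:3,:3]; u=c@K.T; return u[:,:2]/u[:,2:]
def ray(uv,K,W,z): # pixels -> world at height z
    uv=np.atleast_2d(uv).astype(float); d=np.c_[uv,np.ones(len(uv))]@np.linalg.inv(K).T@W[:3,:3].T
    return W[:3,3]+d*((z-W[2,3])/d[:,2])[:,None]
def dets(n,c="wrist"): return [(np.round(d["position"],4).tolist(),round(d["confidence"],2)) for d in cams.tip_of(n,c)[:2]]
E
python3 - <<'E'
from h import *
M=np.array(cams.get_calibration("wrist")["tool_from_camera"]); print(M.round(3))
def over(xy,zc,yaw=0):
    R=rot(yaw); p=np.array([*xy,zc])-R@M[:3,3]
    # aim: camera axis hits target at z~.1
    a=R@M[:3,2]; p[:2]-=a[:2]/-a[2]*(zc-.1)
    print("tcp",p.round(3)); return p,R
for xy,zc,n,things in (((.416,.281),.42,"tote",("tote","tote_slot","tote_rest")),((.56,-.2),.45,"pan",("panel","panel_top","rail","prop_block"))):
    try:
        env.move_ptp(*over(xy,zc))
    except env.PlanningError as e: print(e); continue
    im,K,W=shot(n); print(n,K[0,0],T.read_clock(),T.read_joint_pos())
    for t in things: print(t,dets(t))
    for t in things:
        if t in("tote","rail","panel"):
            o=cams.outline_of(t,"wrist")
            if o: np.save(f"pics/{n}_{t}.npy",o[0]["mask"]); print(t,o[0]["confidence"],cv2.minAreaRect(np.argwhere(o[0]["mask"])[:,::-1].astype(np.int32)))
E
```

```text
[[ 0.    -0.947 -0.32   0.083]
 [ 1.     0.    -0.     0.   ]
 [ 0.    -0.32   0.947 -0.143]
 [ 0.     0.     0.     1.   ]]
tcp [0.416 0.306 0.277]
tote 347.38629401933747 4.5083 [ 3.35510176e+01 -3.73457379e+00  1.07703481e+02 -8.80411763e-03
  7.60381054e+01  3.36119138e+01]
tote [([0.4149, 0.2805, 0.0024], 0.75)]
tote_slot [([0.4171, 0.273, 0.1149], 0.9)]
tote_rest [([0.4152, 0.275, 0.124], 0.79)]
tote 0.94 ((322.4534606933594, 199.7086181640625), (198.53915405273438, 120.61502838134766), 86.633544921875)
tcp [ 0.56  -0.165  0.307]
pan 347.38629401933747 6.55 [-1.87380815e+01  3.02260226e+00  9.78701647e+01  2.09871078e-02
  7.91170343e+01 -1.88293860e+01]
panel [([0.5033, -0.205, 0.0049], 0.72)]
panel_top [([0.4607, -0.209, 0.0937], 0.88)]
rail [([0.6637, -0.1915, 0.0063], 0.89)]
prop_block [([0.4491, -0.2085, -0.0034], 0.62)]
panel 0.81 ((259.68780517578125, 193.70974731445312), (136.61294555664062, 57.89986801147461), 77.90524291992188)
rail 0.56 ((401.29547119140625, 166.70704650878906), (152.516357421875, 17.86700439453125), 59.58892059326172)
```

View pics/tote.png

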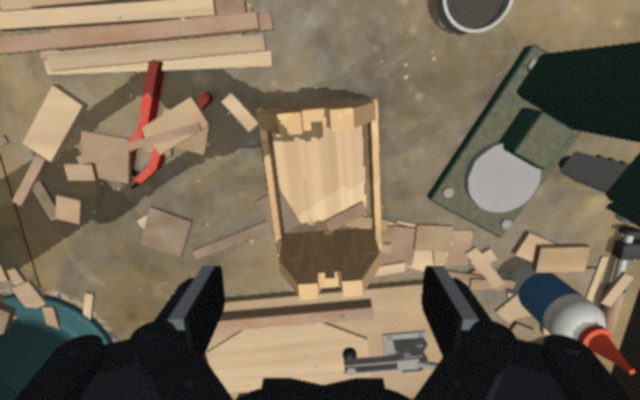

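View pics/pan.png

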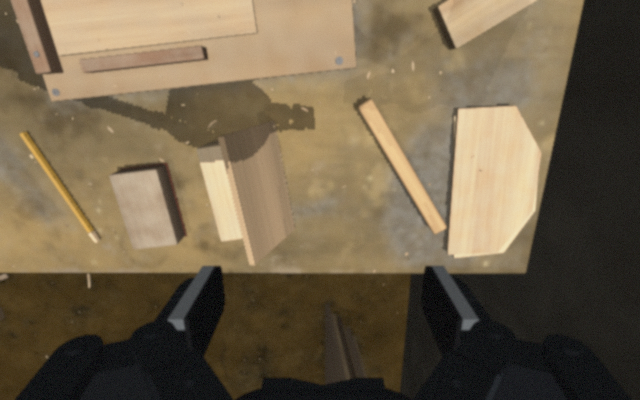

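The tote view shows both gables, with notches near (318,118) and (328,282), at about 3° yaw. The board's top edge runs from (220,138) to (250,262), about 13° yaw. The rail runs from (365,100) to (440,230), about 30°. I'll fit silhouette models to the network masks and check them against the pictures.

```bash
cat > fit.py <<'E'
from h import *
from scipy.optimize import minimize
def box(x0,x1,y0,y1,z0,z1): return np.array([[x,y,z] for x in(x0,x1) for y in(y0,y1) for z in(z0,z1)])/1e3
def gable(s):
    pr=[(-55,0),(-55,86),(-30,138),(-11.5,138),(-11.5,120),(11.5,120),(11.5,138),(30,138),(55,86),(55,0)]
    a=[(-55,0),(-55,86),(-42.8,112.4),(42.8,112.4),(55,86),(55,0)]; out=[]
    for P in ([(-55,0),(-55,86),(-39,120),(39,120),(55,86),(55,0)],[(-39,119),(-30,138),(-11.5,138),(-11.5,119)],[(39,119),(30,138),(11.5,138),(11.5,119)]):
        out.append(np.array([[x,y,z] for x,z in P for y in(s*69.5,s*86.5)])/1e3)
    return out
TOTE=gable(1)+gable(-1)+[box(-63,-55,-86,86,0,48),box(55,63,-86,86,0,48),box(-55,55,-80,80,0,18)]
PANEL=[box(-4,4,-75,75,0,100)]; RAIL=[box(-10,10,-100,100,0,24)]
def place(parts,x,y,yaw,lean=0):
    R=(Ro.from_euler('z',yaw,degrees=True)*Ro.from_euler('y',-lean,degrees=True)).as_matrix()
    o=np.array([x,y,4e-3*np.sin(np.radians(lean))]); return [p@R.T+o for p in parts]
def sil(parts,K,W,S=4):
    m=np.zeros((400*S,640*S),np.uint8)
    for p in parts:
        h=cv2.convexHull(((proj(p,K,W)+.5)*S).astype(np.float32)).round().astype(np.int32); cv2.fillConvexPoly(m,h,1)
    return m
def fit(parts,mask,K,W,x0,lean=0,ignore=None):
    S=4; M=cv2.resize(mask.astype(np.uint8),None,fx=S,fy=S,interpolation=cv2.INTER_NEAREST)
    def f(v):
        m=sil(place(parts,v[0],v[1],v[2]*100,lean),K,W,S); return 1-(m&M).sum()/max(1,(m|M).sum())
    v0=np.array([x0[0],x0[1],x0[2]/100]); sx=np.vstack([v0]+[v0+d for d in np.diag([.012,.012,.06])])
    r=minimize(f,v0,method="Nelder-Mead",options=dict(initial_simplex=sx,xatol=1e-5,fatol=1e-5)); 
    return r.x[0],r.x[1],r.x[2]*100,1-r.fun
def draw(im,parts,K,W,c):
    for p in parts:
        cv2.polylines(im,[cv2.convexHull(proj(p,K,W).astype(np.float32)).round().astype(np.int32)],True,c,1)
E
python3 - <<'E'
from fit import *
def ld(n): d=np.load(f"pics/{n}.npz"); return d["K"],d["W"],cv2.imread(f"pics/{n}.png")
out=[]
for n,t,P,x0,l in (("tote","tote",TOTE,(.416,.281,3),0),("pan","panel",PANEL,(.505,-.203,13),24),("pan","rail",RAIL,(.664,-.19,30),0)):
    K,W,im=ld(n) ; r=fit(P,np.load(f"pics/{n}_{t}.npy"),K,W,x0,l); print(t,np.round(r,4))
    if t=="rail": im=out.pop()
    draw(im,place(P,*r[:3],l),K,W,(0,0,255)); out.append(im)
a=out[0][80:310,220:420]; b=out[1][80:280,190:470]
cv2.imwrite("pics/fit.png",np.hstack([cv2.resize(a,None,fx=2,fy=2),cv2.copyMakeBorder(cv2.resize(b,None,fx=1.4,fy=1.4),0,460-280,0,0,cv2.BORDER_CONSTANT)]))
E
```

```text
tote [0.4169 0.2789 4.5315 0.9523]
panel [ 0.5066 -0.2041  8.1965  0.9803]
rail [ 0.6641 -0.1896 33.0657  0.9253]
```

View pics/fit.png

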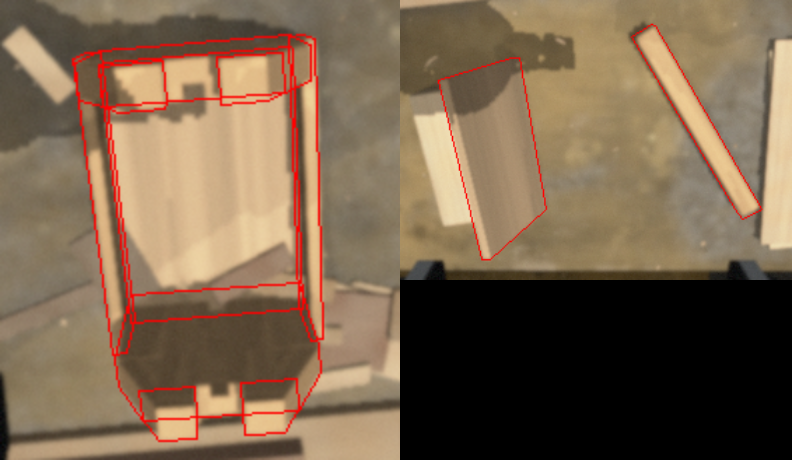

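All three fits sit on the picture edges to about 1 px. Next step is gripping the board.

Run:
```python
from h import *
x,y,yaw,lean=.5066,-.2041,8.2,24
R=rot(yaw,lean); up=-R[:,2]
base=np.array([x,y,.0016])
tcp=base+up*.070+R[:,1]*.0005
env.move_ptp(tcp+up*.09,R)
env.move_linear(tcp,vel=.12)
print(T.read_position(),T.read_ft_force())
eoat.clamp(); print("w",T.read_grip_width(),T.read_grasp_force(),T.read_ft_force())
p=T.read_position(); env.move_linear([p[0],p[1],p[2]+.2],vel=.2)
print("w",T.read_grip_width(),T.read_ft_force(),T.read_clock())
tx,ty,tyaw=.4169,.2789,4.53
env.move_ptp([tx,ty,.29],rot(tyaw))
env.pause(.3)
print(T.read_position(),T.read_ft_force(),T.read_torque(),T.read_clock())
im,K,W=shot("held")
for c in("side",): cv2.imwrite("pics/side1.png",cams.capture(c)[:,:,::-1])
for n in("panel_top","panel"): print(n,dets(n,"wrist"),dets(n,"side"))
a=cv2.imread("pics/side1.png")[100:340,150:410]; cv2.imwrite("pics/held2.png",np.vstack([cv2.resize(cv2.imread("pics/held.png"),(416,260)),cv2.resize(a,(416,384))])[:600])
```

```text
[ 0.47962488 -0.20835761  0.06646411] [-0.28170305 -0.93640498 -0.90694695]
w 0.007230488781524806 61.9590425491333 [-1.25510238  0.59149375  1.22330777]
w 0.006616930264627103 [-0.34959267  0.94603943 -2.19657695] 10.4417
[0.4172102  0.27831686 0.29003038] [-0.04490343  0.20520377 -0.51607987] [ 0.05684825 -0.01994543  0.00393223] 12.5333
panel_top [([0.4114, 0.2782, 0.3181], 0.81)] [([0.4149, 0.2798, 0.3173], 0.85), ([0.449, -0.2109, -0.0034], 0.56)]
panel [([0.4147, 0.2779, 0.2196], 0.81)] [([0.4173, 0.2815, 0.2197], 0.79)]
```

View pics/held2.png

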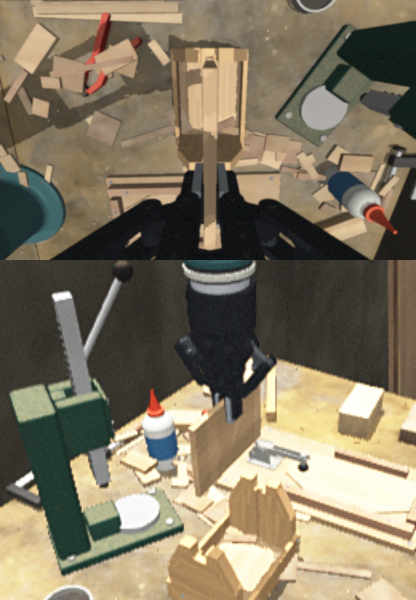

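The board is held upright and square, above and aligned with the tote; the wrist view shows it passing over the far notch. Now I'll lower it and feel for the grooves.

```bash
cat > feel.py <<'E'
from h import *
def step_down(z_to,dz,fmax,f0,xy=None,vel=.03,axis=2):
    """lower in small steps until the upward push exceeds fmax; returns (z reached, df)"""
    p=np.array(T.read_position()); c=p.copy()
    if xy is not None: c[:2]=xy
    while c[2]>z_to+1e-6:
        c[2]=max(z_to,c[2]-dz); env.move_linear(c,vel=vel)
        df=np.array(T.read_ft_force())-f0
        if df[2]>fmax or np.linalg.norm(df[:2])>fmax*1.5: break
    return c[2],df
E
python3 - <<'E'
from feel import *
tx,ty,tyaw=.4169,.2789,4.53
env.move_linear([tx,ty,.197],vel=.1); env.pause(.3)
f0=np.array([T.read_ft_force() for _ in range(3)]).mean(0); print(f0,T.read_position(),T.read_clock()); np.save("f0.npy",f0)
z,df=step_down(.180,.0015,5,f0,(tx,ty)); print(z,df.round(1),T.read_position(),T.read_torque(),T.read_clock())
im,K,W=shot("desc"); s=cams.capture("side")
cv2.imwrite("pics/desc2.png",np.vstack([cv2.resize(im[60:320,200:440],None,fx=1.4,fy=1.4)[:, :336],cv2.resize(s[200:340,230:360],(336,236))])[:,:,::-1])
E
```

```text
[ 0.18049532  0.19369997 -1.75128061] [0.41716639 0.27904452 0.19752137] 14.2167
0.18 [ 0.1 -1.  -0.3] [0.41681684 0.27888185 0.17990731] [-0.03732727  0.00372689  0.00736534] 17.2167
```

View pics/desc2.png

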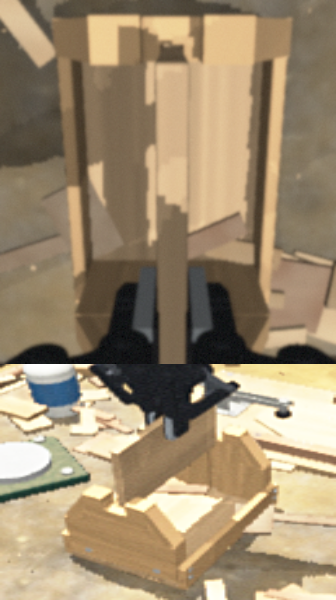

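There is no contact force with the lower edge about 10 mm below the notch floors, so the board has entered both grooves. I'll carry on down.

Run:
```python
from feel import *
f0=np.load("f0.npy")
z,df=step_down(.093,.004,8,f0,(.4169,.2789),vel=.04); print(z,df.round(1),T.read_position(),T.read_clock())
if z<.0935:
    z,df=step_down(.083,.001,10,f0,(.4169,.2789),vel=.03); print(z,df.round(1),T.read_position(),T.read_torque(),T.read_clock())
```

```text
0.093 [-0.6  0.1  0.3] [0.41677055 0.27879932 0.09276227] 22.8167
0.08676227161341071 [-3.5 -2.2 12.6] [0.41734056 0.27921654 0.08832304] [-0.51185235  0.7392618  -0.00347093] 24.3167
```

Firm contact comes at TCP z = 0.088, exactly the expected home height. I'll release, check the fit, and measure the rail again on the way to it.

Run:
```python
from fit import *
eoat.let_go(); p=T.read_position(); env.move_linear([p[0],p[1],.24],vel=.2)
im,K,W=shot("in"); print("top",dets("panel_top"),"slot",dets("tote_slot"))
o=cams.outline_of("tote","wrist"); s=cams.capture("side")
print(dets("panel_top","side"),dets("tote_slot","side"))
d=im.copy(); R=place(TOTE+[q+np.array([0,0,.018]) for q in PANEL],.4169,.2789,4.53); draw(d,R[-1:],K,W,(255,0,0))
cv2.imwrite("pics/in2.png",np.hstack([cv2.resize(d[40:340,200:440],(480,600)),cv2.resize(s[220:340,240:350],None,fx=2.9,fy=5)[:600,:319]])[:,:,::-1])
M=np.array(cams.get_calibration("wrist")["tool_from_camera"]); R=rot(31); c=np.array([.664,-.19,.33])-R@M[:3,3]; a=R@M[:3,2]; c[:2]-=a[:2]/-a[2]*.3
env.move_ptp(c,R); env.pause(.15); im,K,W=shot("rail"); print(dets("rail"),T.read_clock())
o=cams.outline_of("rail","wrist")[0]; r=fit(RAIL,o["mask"],K,W,(.664,-.19,31)); print(o["confidence"],np.round(r,4))
d=im.copy(); draw(d,place(RAIL,*r[:3]),K,W,(255,0,0)); cv2.imwrite("pics/rail2.png",d[:,:,::-1])
```

```text
top [([0.4142, 0.2814, 0.1191], 0.67)] slot [([0.4154, 0.2745, 0.1149], 0.95)]
[([0.4149, 0.2817, 0.1162], 0.56)] [([0.4144, 0.2818, 0.1187], 0.67), ([0.4508, -0.2098, -0.0021], 0.24)]
[([0.667, -0.1913, 0.0035], 0.58)] 28.425
0.98 [ 0.6635 -0.1886 33.1039  0.9657]
```

View pics/in2.png

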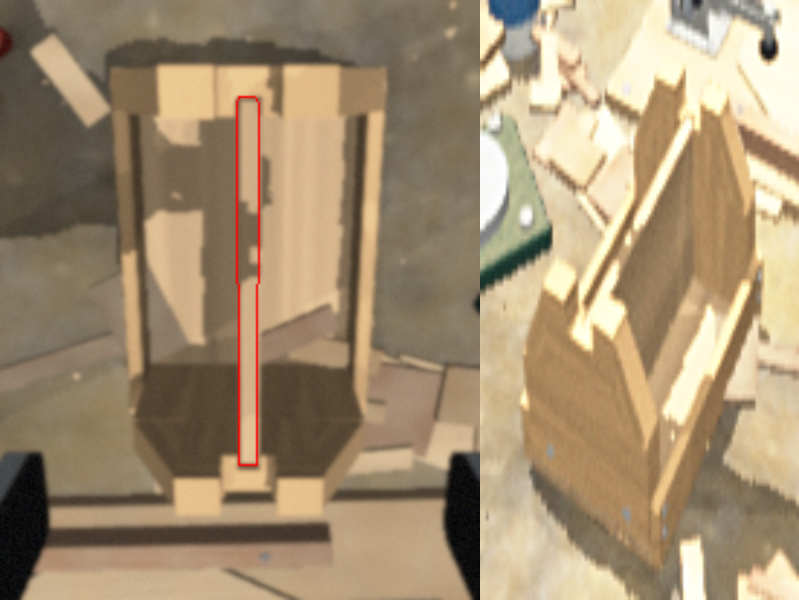

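View pics/rail2.png

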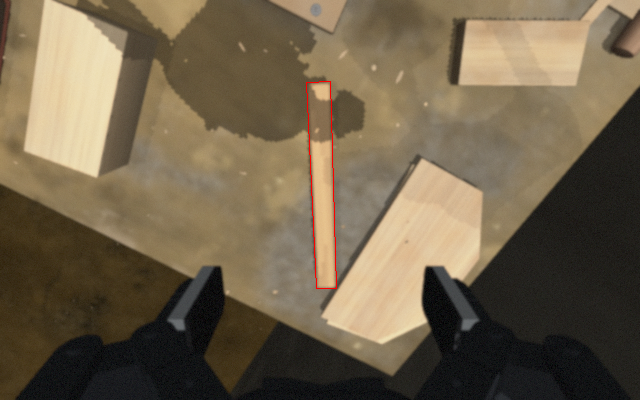

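The board stands home in both grooves: the home-pose outline matches its top edge, from (247,97) to (247,465) in the enlarged crop. The rail fit lies on the rail, from (318,82) to (326,290), and the fingers clear the flat stock on its right. Next I'll pick up the rail and lower it into the notches.

Run:
```python
from feel import *
x,y,yaw=.6635,-.1886,33.1; tx,ty,tyaw=.4171,.2790,4.53
R=rot(yaw); env.move_ptp([x,y,.06],R); env.move_linear([x,y,.005],vel=.06)
print(T.read_position(),T.read_ft_force())
eoat.clamp(); print("w",T.read_grip_width(),T.read_grasp_force(),T.read_ft_force())
env.move_linear([x,y,.28],vel=.22); print("w",T.read_grip_width(),T.read_clock())
env.move_ptp([.5,0,.28],rot(tyaw)); env.move_ptp([tx,ty,.20],rot(tyaw))
env.move_linear([tx,ty,.150],vel=.08); env.pause(.3)
f0=np.array([T.read_ft_force() for _ in range(3)]).mean(0); print(f0,T.read_position(),T.read_clock()); np.save("f1.npy",f0)
z,df=step_down(.1275,.0025,5,f0,(tx,ty)); print(z,df.round(1),T.read_position(),T.read_clock())
if z<.128:
    z,df=step_down(.120,.001,6,f0,(tx,ty)); print(z,df.round(1),T.read_position(),T.read_torque(),T.read_clock())
im,K,W=shot("r3"); s=cams.capture("side")
cv2.imwrite("pics/r32.png",np.hstack([cv2.resize(im[40:340,200:440],(440,550)),cv2.resize(s[220:340,240:350],None,fx=3.1,fy=4.58)[:550]])[:,:,::-1])
```

```text
[ 0.6639401  -0.18876844  0.00542615] [-0.77251784  0.52844019  0.22855117]
w 0.01853705893711679 60.973066091537476 [0.30613785 0.37094777 1.97447257]
w 0.018504472410498015 32.1333
[ 1.03124925 -0.42946632 -1.61001431] [0.41742539 0.27925667 0.15056625] 35.35
0.1275 [-1.2  1.5  0.5] [0.41708972 0.27892967 0.12735418] 37.85
0.12435417561712328 [-3.2 -0.5  6.6] [0.41711211 0.27903976 0.12528944] [-0.23454159  0.47725162 -0.00697452] 38.6
```

View pics/r32.png

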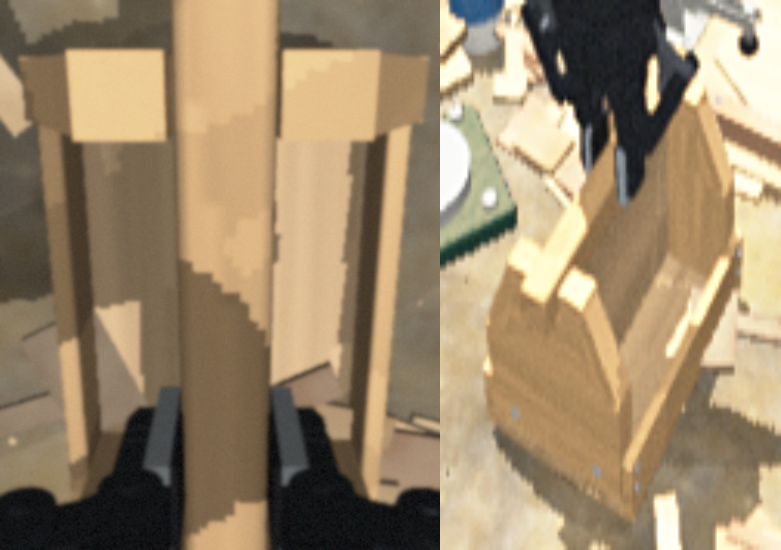

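The rail sits between the notch cheeks, with contact at TCP z = 0.125 as expected. I'll release, back off and check.

Run:
```python
from fit import *
eoat.let_go(); p=T.read_position(); env.move_linear([p[0],p[1],.30],vel=.2); env.pause(.3)
im,K,W=shot("end"); print(dets("rail"),T.read_clock())
d=im.copy(); up=np.array([0,0,.120])
o=cams.outline_of("tote","wrist"); r=fit(TOTE,o[0]["mask"]|cams.outline_of("rail","wrist")[0]["mask"],K,W,(.417,.279,4.5)); print("tote+rail",np.round(r,4))
draw(d,place([q+up for q in RAIL]+TOTE,.4171,.279,4.53),K,W,(255,0,0)); s=cams.capture("side"); print(dets("rail","side"),dets("tote","side"))
cv2.imwrite("pics/end2.png",np.hstack([cv2.resize(d[40:340,200:440],(440,550)),cv2.resize(s[220:340,240:350],None,fx=3.1,fy=4.58)[:550]])[:,:,::-1])
```

```text
[([0.4193, 0.2745, 0.1248], 0.61), ([0.4172, 0.2757, 0.1238], 0.2)] 40.7833
tote+rail [0.417  0.2791 4.5009 0.9198]
[([0.4145, 0.2826, 0.1207], 0.89)] [([0.4163, 0.2828, 0.0004], 0.65), ([0.7023, 0.1203, -0.0007], 0.19)]
```

View pics/end2.png

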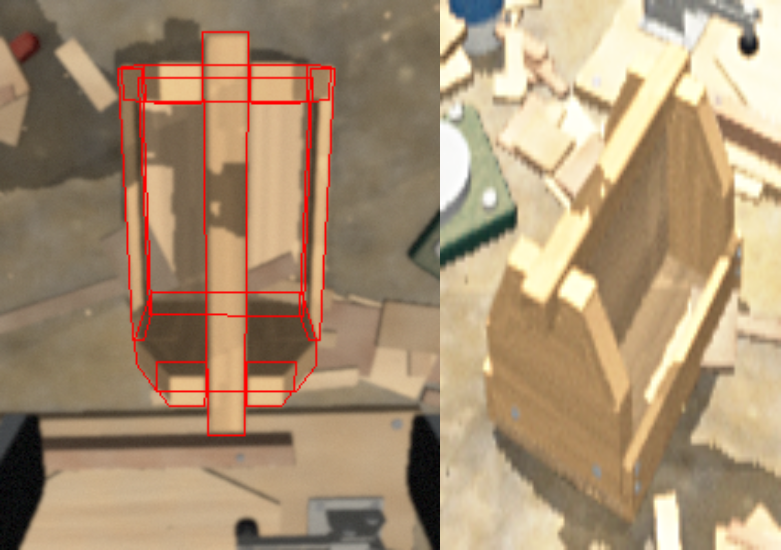

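The model outline of the tote and rail at home matches the picture. The rail's ends are at (225,32) and (226,435) in the crop, with even overhang, and the gripper is clear.

```bash
python3 -c "
from bench import finish_job
print(finish_job())"
```

```text
the job is handed in; nothing more can be done
None
```

I handed the job in at about 41 s: the board is home in both grooves and the rail sits in both notches with even overhang. Contact forces while feeling in stayed under about 14 N, and the arm never went near the glue bottle, sanding block or offcut; the judge's verdict was not shown.

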